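# Hang the washed teething things to dry and wind the fan timer

## Task

Hang every washed ringed thing lying loose on the shelf (there are two or three of: teether, rattle, finger brush) by its ring on the drying carousel, each on a free hook of its own with the handle hanging down, turning the carousel by its top grip to bring free hooks out from under the clear hood to the front. When all of them hang, wind the fan's timer wheel clockwise until its pointer stands at the mark, leave everything at rest and do not disturb the other things on the shelf.

Things in the scene. Friction and masses are not known exactly. Their poses are not given: they have to be found in the camera images.
- teether: Lavender silicone teether with a short crossbar (40 mm wide) at the handle's end. A 20 x 20 mm handle (x from -33 to +37 mm), then a ring; 140 mm long in all, 60 g; may be absent. Origin: middle of the handle's underside as it lies flat; +x along the handle to the ring (centre at 62 mm), y across (grip it so), z up out of the flat. Ring and handle share the flat underside.
- rattle: Wooden rattle with a bead (28 mm) at the handle's end. A 20 x 20 mm handle (x from -33 to +37 mm), then a ring; 140 mm long in all, 60 g; may be absent. Origin: middle of the handle's underside as it lies flat; +x along the handle to the ring (centre at 62 mm), y across (grip it so), z up out of the flat. Ring and handle share the flat underside.
- brush: White plastic baby finger brush with a small grey bristle head at the handle's end. A 20 x 20 mm handle (x from -33 to +37 mm), then a ring; 140 mm long in all, 60 g; may be absent. Origin: middle of the handle's underside as it lies flat; +x along the handle to the ring (centre at 62 mm), y across (grip it so), z up out of the flat. Ring and handle share the flat underside.
- teether_eye (a point): Centre of the ring hole of the teether: 62 mm from the body's origin along its x, 7 mm above its underside; same axes. The ring is a 14 mm thick round bar, hole 40 mm, 68 mm outside. Hung well, the ring goes over a hook's tip, its top rests on the hook's arm and the handle hangs down; this point is then 16 to 30 mm from the hook point.
- rattle_eye (a point): Centre of the ring hole of the rattle: 62 mm from the body's origin along its x, 7 mm above its underside; same axes. The ring is a 14 mm thick round bar, hole 40 mm, 68 mm outside. Hung well, the ring goes over a hook's tip, its top rests on the hook's arm and the handle hangs down; this point is then 16 to 30 mm from the hook point.
- brush_eye (a point): Centre of the ring hole of the brush: 62 mm from the body's origin along its x, 7 mm above its underside; same axes. The ring is a 14 mm thick round bar, hole 40 mm, 68 mm outside. Hung well, the ring goes over a hook's tip, its top rests on the hook's arm and the handle hangs down; this point is then 16 to 30 mm from the hook point.
- stand: Fixed foot (250 mm across) and clear hood of the carousel. Origin on the table at its axis; -x is the open front. The hood plate, 215 to 221 mm high, covers x -45 to +150 mm, y -160 to +160 mm, but for a 50 mm slot for the post; it has two posts at x 135, y -140 and 140 mm. Under it no ring passes over a hook tip: load a hook within 35 degrees of the front, from above.
- carousel (a joint): Angle of the turning rack in the stand, rad, positive counter-clockwise seen from above; it turns freely all round and stays where it is left (friction about 0.06 N m). At the start one of the hooks already taken is in front.
- turn_grip (a point): On the carousel's axis, 262 mm above the table: where to grip the bar on top of the post. The bar is 52 mm long along this point's x, 16 mm wide along its y, from 232 to 278 mm height; it turns with the rack.
- hook_a (a point): Free hook, 120 degrees counter-clockwise from the middle one of the three taken hooks. The point: arm centre line, bottom of the hook, 92 mm from the axis, 170 mm high. 8 mm round bar: the arm falls from 185 mm height at the post to 170 mm at 82 to 100 mm from the axis, with a 28 mm stop ball at 52 mm; then the tip rises to 205 mm at 107 mm from the axis.
- hook_b (a point): Free hook opposite the middle one of the three taken hooks; the point lies as in hook_a and the hook has the same shape. Six hooks stand 60 degrees apart on the rack; the three taken ones each carry a wooden rattle that stays there and are not listed.
- hook_c (a point): Free hook, 120 degrees clockwise from the middle one of the three taken hooks; the point lies as in hook_a and the hook has the same shape.
- fan: Fixed white drying fan box, 120 x 130 mm and 75 mm high, with the timer wheel on top. Origin on the table under the wheel's axis. The black mark on its top stands 240 degrees clockwise (seen from above) from its own -x direction.
- timer (a joint): Angle of the timer wheel in the fan, rad, growing clockwise seen from above, from 0 (pointer at the box's -x side) to a stop at 5.2. The mark is at 240 degrees = 4.19 rad. Stays where it is left (friction about 0.05 N m).
- timer_grip (a point): On the wheel's axis, 112 mm above the table: where to grip the wheel's raised bar, 60 mm long along this point's x, 16 mm wide along y, from 88 to 123 mm height, on a disc 94 mm across whose top is at 88 mm. The pointer is the black line on the disc at this point's -x side.
- snack_cup: Bystander: clear plastic snack cup with twist cap, 76 mm across, 84 mm high, origin under its centre; leave alone.
- tin: Bystander: small round aluminium tin, 60 mm across, 32 mm high, origin under its centre; leave alone.
- milk_bottle: Bystander: clear bottle, 60 mm across, 150 mm high, origin under its centre; leave alone.
- board_book: Bystander: board book lying flat, 150 x 150 x 22 mm; leave alone.
- beaker: Bystander: white beaker with a handle, 72 mm across, 70 mm high; leave alone.
- wipes_box: Bystander: box of wipes, 110 x 190 x 70 mm; leave alone.
- night_light: Bystander: white dome night light, 100 mm across, 100 mm high; leave alone.

How it is judged (in metres and radians):
On the way, in this order (a step that is already met when the one before it is completed fails the run):
1. every washed thing hangs by its ring on a free hook of its own ((distance between teether_eye and hook_a below 0.045 m or distance between teether_eye and hook_b below 0.045 m or distance between teether_eye and hook_c below 0.045 m) and angle between each of teether, rattle, brush's own x axis and vertical below 0.64 rad and linear speed of each of teether, rattle, brush below 0.05 m/s and (distance between rattle_eye and hook_a below 0.045 m or distance between rattle_eye and hook_b below 0.045 m or distance between rattle_eye and hook_c below 0.045 m) and (distance between brush_eye and hook_a below 0.045 m or distance between brush_eye and hook_b below 0.045 m or distance between brush_eye and hook_c below 0.045 m) and distance between teether_eye and rattle_eye above 0.05 m and distance between each of teether_eye, rattle_eye and brush_eye above 0.05 m), for 0.3 s.
2. the timer wheel is wound to the mark (value of joint timer between 4.049 and 4.329 rad), for 0.2 s.
At the end, for the whole second after the job is handed in: Each thing present hangs at rest by its ring on a free hook of its own (ring centre within 45 mm of the hook point, handle within 37 degrees of straight down, ring centres over 50 mm apart) and the timer stands at the mark (4.19 rad, within 8 degrees) (all of step 1 and all of step 2); the robot touches nothing.
It fails at once if a bystander is pushed more than 40 mm from its place (distance of any of snack_cup, tin, milk_bottle, board_book, beaker, wipes_box, night_light from where it was at the start of the episode above 0.04 m).
Of teether, rattle, brush only 2 to 3 are there at a start; the rules pass over those that are not, and their reading is None.
At some moment in a run one of teether, rattle, brush may be knocked a few centimetres aside while the robot is not near it.
It also fails if it takes over 210 s, if anything falls off the work surface, if the arm or the gripper's body presses on something with over 40 N, if the wrist force passes 120 N, or if a joint passes its speed limit or range.

## Robot

A 6-joint arm with a two-finger parallel gripper is mounted at the origin on the work surface. World frame = base frame: x ahead of the robot, y to its left, z up, the work surface at z = 0. Lengths are in mm, angles in rad, forces in N, time in s.
With the tool pointing down it reaches from about 350 to 850 mm from the base axis. Payload 8.1 kg.
Tool frame: the origin (TCP) lies at the centre of the arm's flange, where the gripper is bolted on; the fingertips stand 186 mm ahead of it and the grasp point (between the pads) lies 167 mm ahead of it; z points along the fingers, y is the line along which they close (so a half turn about z gives the same grasp; the last joint's range is limited). The gripper opens to 93 mm and grips with 3 to 60 N. Pads are 15 mm wide; open, the fingers measure 128 mm over their backs; the gripper's body (75 mm by 188 mm) begins 65 mm behind the grasp point.
Start: joints at [-0.085, 0.13, 1.488, -0, 1.523, -0.085], TCP at [600.006, 0.022, 404.735] pointing down, gripper open.
Joint ranges: [-2.96, 2.96], [-0.89, 2.26], [0.02, 2.5], [-1.34, 4.48], [0, 2.73], [-2.66, 2.66]. Speed limits (rad/s): [2.39, 2.39, 2.79, 3.14, 3.14, 3.14].

## Interface

Orientations are given as a unit quaternion [w, x, y, z].
In Python, from station import arm, claw, vision, spotter, telemetry gives the robot as it stands. The module is installed in compiled form; this text tells all that it offers. Calls block until the motion is done:
- arm.move_to(position, orientation): joint-space move of the TCP to a pose.
- arm.servo_line(position, rate=150, orientation=None, max_force=None): straight line of the TCP; orientation=None keeps the orientation; rate is the mean speed in mm/s. With max_force (N) it stops when the force on the tool has changed by that much, and returns True; else False.
- arm.movej(angles): joint-space move.
- claw.grip(opening): opening from 0.0 (shut) to 1.0 (fully open); the grip force is fixed at half the most; returns when the fingers have stopped.
- arm.sleep(seconds).
- arm.inverse_kinematics(position, orientation): joint angles nearest the present ones, or None.
- vision.capture(name): name is "scene" or "side" or "wrist"; returns the picture (384x512x3 uint8, red, green, blue); there is no depth.
- vision.camera_model(name): a dict with "fx", "fy", "cx", "cy" (pixels), "pose" (4x4, takes a point from camera to world coordinates). Camera axes: x right, y up, looking along -z (the intrinsics and any distortion apply to the point x, -y, -z); pixel columns grow to the right and rows downward; lengths in mm; the calibration is good to about 2 mm. A picture is of the moment at which its call begins: read the wrist's pose just before it. camera_model takes no time and is no camera call; for the wrist camera it gives the pose at the moment of the call.
A pose or a line that the arm cannot do raises arm.PlanningError and nothing moves.
- arm.sign_off(): hands the job in; it is judged then, once.
Trained networks look in the newest picture that a camera, given by its name, has taken for a name from the list of things; names that differ only in an ending like _2 or _b are one class to them, and where a whole thing is asked for, a point or a joint stands for the part that bears it (a point fixed in the world has none). Each returns a list of dicts, best first, with "confidence" (0 to 1); they miss things now and then, are a little off and sometimes report something else, mostly with a low value. They report only what shows in the picture. A call takes as long as a camera call.
- spotter.boxes_of(label, camera): "xy" ([column, row] in pixels, amid what is visible of it).
- spotter.landmark_of(label, camera): "xy" ([column, row] in pixels: a listed point, or the origin of a listed thing).
Readings, each from a call of its own:
- telemetry.current_t(): time.
- telemetry.current_q(): joint angles.
- telemetry.current_joint_velocities(): joint speeds.
- telemetry.current_effort(): joint torques, N m.
- telemetry.current_ee_pos(): TCP position.
- telemetry.current_tcp_rot(): TCP orientation.
- telemetry.current_ft_force(): force on the tool from outside, world axes, zero at the start.
- telemetry.current_ft_torque(): the same for the moment, N m.
- telemetry.current_finger_gap(): opening from 0.0 (shut) to 1.0 (fully open).
- telemetry.current_grasp_force(): force on a finger pad.
Only numpy, scipy, OpenCV 4.12 (cv2) and the standard library are available. Lean on these libraries where they do the work, as an engineer would, in place of code of your own. Each camera call takes 0.05 s, during which the arm holds its last target. There are 200 camera calls.

## Working session

There is one attempt and no reset: what is moved stays moved. The work goes in short steps, each a Python script; the robot and the scene stay as the last script left them, time stands still between calls to the robot, and variables do not carry over. Pictures are saved under pics/ and viewed, at most 14 in all, crops included, and the job is handed in when it is done.

```bash
mkdir -p pics
cat > h.py <<'E'
import numpy as np, cv2
from station import arm, claw, vision, spotter, telemetry
from scipy.spatial.transform import Rotation as R
def snap(c,f=None):
    m=vision.camera_model(c); im=vision.capture(c)
    if f: cv2.imwrite('pics/'+f,im[:,:,::-1])
    return im,m
def ray(m,xy):
    P=np.array(m['pose']); d=np.array([(xy[0]-m['cx'])/m['fx'],-(xy[1]-m['cy'])/m['fy'],-1])
    return P[:3,3],P[:3,:3]@d
def onz(m,xy,z):
    o,d=ray(m,xy); return o+d*(z-o[2])/d[2]
def proj(m,p):
    P=np.array(m['pose']); c=P[:3,:3].T@(np.array(p)-P[:3,3])
    return np.array([m['cx']+m['fx']*c[0]/-c[2], m['cy']-m['fy']*c[1]/-c[2]])
def q(Rm):
    x=R.from_matrix(Rm).as_quat(); return [x[3],x[0],x[1],x[2]]
def down(yaw):  # tool z down, tool y (closing) along angle yaw
    y=np.array([np.cos(yaw),np.sin(yaw),0]); z=np.array([0,0,-1.]); return np.column_stack([np.cross(y,z),y,z])
E
python3 - <<'E'
from h import *
for c in ('scene','side'):
    im,m=snap(c,c+'0.png'); print(c,{k:(np.round(v,3).tolist()) for k,v in m.items()})
    for l,z in (('teether',0),('rattle',0),('brush',0),('teether_eye',7),('rattle_eye',7),('brush_eye',7),('stand',0),('turn_grip',262),('hook_a',170),('hook_b',170),('hook_c',170),('fan',0),('timer_grip',112),('snack_cup',0),('tin',0),('milk_bottle',0)):
        print(l,[(np.round(r['xy']).tolist(),round(r['confidence'],2),np.round(onz(m,r['xy'],z)[:2]).tolist()) for r in spotter.landmark_of(l,c)[:4]])
print(telemetry.current_tcp_rot(),telemetry.current_t())
E
```

```text
scene {'fx': 406.851, 'fy': 406.851, 'cx': 258.897, 'cy': 189.551, 'pose': [[-0.472, -0.497, 0.728, 1666.093], [0.882, -0.262, 0.393, 528.395], [-0.005, 0.827, 0.562, 1012.31], [0.0, 0.0, 0.0, 1.0]]}
teether []
rattle [([219.0, 226.0], 0.64, [651.0, -197.0]), ([224.0, 194.0], 0.46, [454.0, -299.0]), ([219.0, 200.0], 0.26, [503.0, -294.0])]
brush [([244.0, 202.0], 0.45, [467.0, -191.0])]
teether_eye [([219.0, 199.0], 0.21, [503.0, -292.0])]
rattle_eye [([229.0, 210.0], 0.59, [551.0, -214.0]), ([216.0, 193.0], 0.56, [473.0, -326.0])]
brush_eye [([230.0, 210.0], 0.52, [548.0, -211.0]), ([300.0, 228.0], 0.34, [522.0, 92.0])]
stand [([316.0, 254.0], 0.82, [620.0, 193.0])]
turn_grip [([321.0, 195.0], 0.58, [626.0, 195.0])]
hook_a [([302.0, 229.0], 0.96, [710.0, 170.0]), ([329.0, 237.0], 0.7, [706.0, 259.0])]
hook_b [([302.0, 229.0], 0.96, [710.0, 170.0]), ([329.0, 237.0], 0.7, [706.0, 259.0])]
hook_c [([302.0, 229.0], 0.96, [710.0, 170.0]), ([329.0, 237.0], 0.7, [706.0, 259.0])]
fan [([222.0, 230.0], 0.73, [666.0, -176.0])]
timer_grip [([220.0, 200.0], 0.56, [631.0, -200.0])]
snack_cup [([
[... 660 characters left out ...]
], 0.73, [411.0, 524.0]), ([285.0, 198.0], 0.6, [614.0, 195.0]), ([236.0, 257.0], 0.51, [517.0, -202.0])]
turn_grip [([290.0, 142.0], 0.92, [623.0, 209.0])]
hook_a [([308.0, 176.0], 0.92, [713.0, 131.0])]
hook_b [([308.0, 176.0], 0.92, [713.0, 131.0])]
hook_c [([308.0, 176.0], 0.92, [713.0, 131.0])]
fan [([272.0, 266.0], 0.9, [651.0, -210.0]), ([267.0, 311.0], 0.28, [681.0, -411.0])]
timer_grip [([273.0, 239.0], 0.96, [650.0, -196.0])]
snack_cup [([316.0, 238.0], 0.84, [781.0, -27.0])]
tin [([229.0, 337.0], 0.91, [595.0, -533.0])]
milk_bottle [([265.0, 310.0], 0.97, [673.0, -408.0]), ([311.0, 172.0], 0.72, [689.0, 421.0])]
[-1.34303339e-05  7.07113066e-01  7.07100496e-01  3.08820869e-06] 1.7
```

View pics/scene0.png

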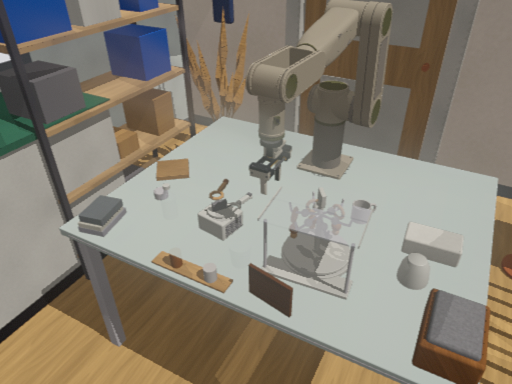

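View pics/side0.png

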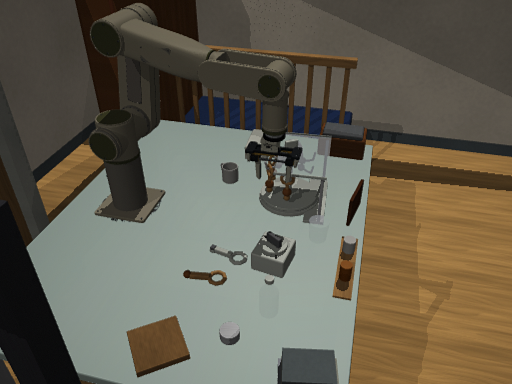

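The rattle and brush lie at side pixels (205,276) and (228,254); there is no teether. The carousel is at side (288,195) and the fan at (273,255). Next I'll look from the wrist.

Run:
```python
from h import *
for n,p in (('w1',(540,150,560)),('w2',(500,-230,480))):
    arm.move_to(list(p),q(down(np.pi/2)))
    im,m=snap('wrist',n+'.png'); print(n,{k:(np.round(v,3).tolist()) for k,v in m.items()})
    for l,z in (('teether',0),('rattle',0),('brush',0),('teether_eye',7),('rattle_eye',7),('brush_eye',7),('stand',0),('turn_grip',262),('hook_a',170),('fan',0),('timer_grip',112)):
        print(l,[(np.round(r['xy']).tolist(),round(r['confidence'],2),np.round(onz(m,r['xy'],z)[:2]).tolist()) for r in spotter.landmark_of(l,'wrist')[:4]])
print(telemetry.current_t())
a,b=[cv2.imread(f'pics/{n}.png') for n in('w1','w2')]
cv2.imwrite('pics/w12.png',cv2.resize(np.hstack([a[:, :],b]),(800,300),interpolation=cv2.INTER_AREA))
```

```text
w1 {'fx': 282.97, 'fy': 282.97, 'cx': 257.418, 'cy': 192.332, 'pose': [[0.002, -0.961, -0.275, 464.499], [1.0, 0.002, 0.001, 149.244], [0.0, -0.275, 0.961, 539.187], [0.0, 0.0, 0.0, 1.0]]}
teether [([301.0, 265.0], 0.74, [782.0, 243.0])]
rattle []
brush [([69.0, 109.0], 0.94, [460.0, -195.0])]
teether_eye []
rattle_eye [([5.0, 124.0], 0.68, [485.0, -313.0])]
brush_eye [([68.0, 145.0], 0.79, [523.0, -205.0])]
stand [([280.0, 197.0], 0.88, [628.0, 193.0])]
turn_grip [([304.0, 265.0], 0.95, [627.0, 200.0]), ([331.0, 42.0], 0.63, [405.0, 214.0])]
hook_a []
fan [([91.0, 204.0], 0.78, [643.0, -186.0])]
timer_grip [([55.0, 232.0], 0.59, [653.0, -182.0])]
w2 {'fx': 282.97, 'fy': 282.97, 'cx': 257.418, 'cy': 192.332, 'pose': [[-0.001, -0.961, -0.276, 424.801], [1.0, -0.001, -0.001, -229.925], [0.0, -0.276, 0.961, 460.164], [0.0, 0.0, 0.0, 1.0]]}
teether []
rattle [([192.0, 112.0], 0.85, [426.0, -331.0])]
brush [([279.0, 139.0], 0.64, [467.0, -195.0])]
teether_eye []
rattle_eye [([202.0, 153.0], 0.89, [490.0, -318.0]), ([278.0, 138.0], 0.35, [465.0, -197.0])]
brush_eye []
stand [([498.0, 228.0], 0.75, [623.0, 193.0])]
turn_grip [([499.0, 232.0], 0.48, [513.0, -46.0])]
hook_a []
fan [([279.0, 242.0], 0.79, [649.0, -191.0]), ([499.0, 231.0], 0.41, [628.0, 196.0])]
timer_grip [([287.0, 277.0], 0.94, [649.0, -188.0])]
5.5417
```

View pics/w1.png

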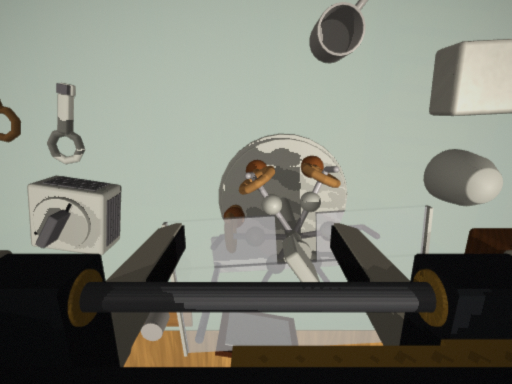

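View pics/w2.png

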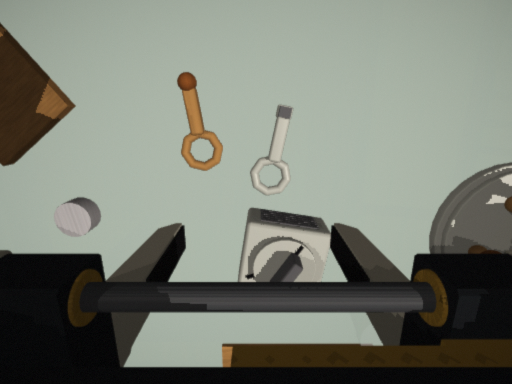

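Wrist view 1 shows the taken hooks' rattles at (258,180), (315,175) and (233,225), so the free hooks are at the back. View 2 shows the rattle ring at (202,150), the brush ring at (270,175) and the wheel at (283,265). I'll look at the top grip and the wheel from closer and check the hanging poses for reach.

```bash
cat >> h.py <<'E'
AX=np.array([626.,198.])
def hangpose(az,phi,eye_r,eye_z,gx=0.):
    # tool pose with object's eye at radius eye_r (az = hook azimuth), object x tilted up by phi, grip at object x=gx,z=10
    out=np.array([np.cos(az),np.sin(az),0]); up=np.array([0,0,1.])
    u=-np.cos(phi)*out+np.sin(phi)*up; zo=np.sin(phi)*out+np.cos(phi)*up
    eye=np.array([*AX,0])+eye_r*out+eye_z*up
    g=eye+(gx-62)*u+3*zo
    tz=-zo; ty=np.cross(zo,u)
    return g-167*tz, np.column_stack([np.cross(ty,tz),ty,tz])
E
python3 - <<'E'
from h import *
for azd in (153,183,213):
  for ph in (0,30,45,60,75):
    for s in (1,-1):
      p,Rm=hangpose(np.radians(azd),np.radians(ph),100,170); Rm=Rm@np.diag([s,s,1])
      j=arm.inverse_kinematics(list(p),q(Rm)); print(azd,ph,s,np.round(p),None if j is None else np.round(j,2))
for n,p in (('f1',(725,-190,400)),('c1',(700,190,520))):
    arm.move_to(list(p),q(down(np.pi/2)))
    im,m=snap('wrist',n+'.png')
    np.save(n+'.npy',m,allow_pickle=True)
    for l,z in (('turn_grip',262),('timer_grip',112)):
        print(l,[(np.round(r['xy']).tolist(),round(r['confidence'],2),np.round(onz(m,r['xy'],z)[:2]).tolist()) for r in spotter.landmark_of(l,'wrist')[:2]])
E
```

```text
153 0 1 [482. 272. 340.] [ 0.42  0.04  1.7  -0.    1.4  -0.68]
153 0 -1 [482. 272. 340.] [ 0.42  0.04  1.7  -0.    1.4   2.46]
153 30 1 [413. 306. 286.] [ 0.71 -0.08  1.97 -0.55  1.1  -0.17]
153 30 -1 [413. 306. 286.] None
153 45 1 [391. 318. 246.] [ 0.84 -0.01  2.05 -0.89  1.07  0.18]
153 45 -1 [391. 318. 246.] None
153 60 1 [378. 324. 201.] [ 0.94  0.15  2.07 -1.22  1.14  0.53]
153 60 -1 [378. 324. 201.] [ 0.94  0.15  2.07 -1.22  1.14 -2.61]
153 75 1 [376. 325. 154.] None
153 75 -1 [376. 325. 154.] None
183 0 1 [464. 190. 340.] [ 0.29 -0.1   1.84 -0.    1.4  -1.34]
183 0 -1 [464. 190. 340.] [ 0.29 -0.1   1.84 -0.    1.4   1.8 ]
183 30 1 [388. 186. 286.] [ 0.4  -0.53  2.33 -0.23  0.86 -1.11]
183 30 -1 [388. 186. 286.] [ 0.4  -0.53  2.33 -0.23  0.86  2.03]
183 45 1 [362. 184. 246.] None
183 45 -1 [362. 184. 246.] None
183 60 1 [348. 183. 201.] None
183 60 -1 [348. 183. 201.] None
183 75 1 [346. 183. 154.] None
183 75 -1 [346. 183. 154.] None
213 0 1 [490. 110. 340.] [ 0.12 -0.1   1.84 -0.    1.4  -2.03]
213 0 -1 [490. 110. 340.] [ 0.12 -0.1   1.84 -0.    1.4   1.11]
213 30 1 [426.  68. 286.] [-0.1  -0.52  2.32  0.39  0.95 -2.42]
213 30 -1 [426.  68. 286.] [-0.1  -0.52  2.32  0.39  0.95  0.73]
213 45 1 [405.  54. 246.] None
213 45 -1 [405.  54. 246.] None
213 60 1 [393.  46. 201.] None
213 60 -1 [393.  46. 201.] None
213 75 1 [391.  45. 154.] None
213 75 -1 [391.  45. 154.] None
turn_grip []
timer_grip [([261.0, 113.0], 0.73, [651.0, -188.0])]
turn_grip [([269.0, 114.0], 0.6, [627.0, 197.0]), ([38.0, 127.0], 0.46, [636.0, 9.0])]
timer_grip []
```

View pics/f1.png

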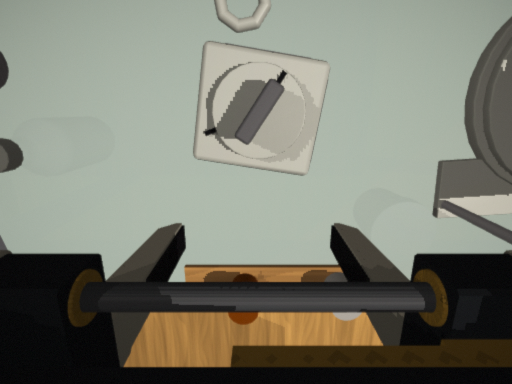

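View pics/c1.png

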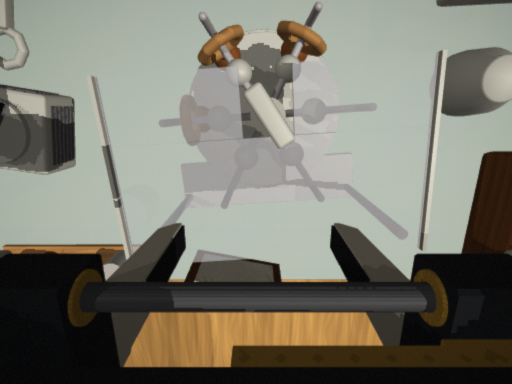

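f1: the pointer is at (283,75) and the mark at (209,131) about the axis (261,113), so it needs about 220° clockwise. c1: the hooks are at azimuths of about 34+60k° with the bar along about 33°; the taken ones are at 154, 214 and 274. Hanging with a steep tilt is reachable at azimuth 155, so I'll turn the rack by +61° now.

```bash
cat >> h.py <<'E'
def turn(yaw0,dyaw):
    claw.grip(0.5)
    arm.move_to([*AX,480],q(down(yaw0))); arm.servo_line([*AX,429],100)
    claw.grip(0.0)
    j=np.array(telemetry.current_q()); n=max(1,int(np.ceil(abs(dyaw)/np.radians(10))))
    for i in range(n):
        j2=j.copy(); j2[5]-=dyaw*(i+1)/n; arm.movej(j2.tolist())
    y=R.from_quat(np.roll(telemetry.current_tcp_rot(),-1)).as_matrix()[:,1]
    print('tool y az',np.degrees(np.arctan2(y[1],y[0])),'gap',telemetry.current_finger_gap(),telemetry.current_ft_force(),telemetry.current_ft_torque())
    claw.grip(0.5); arm.servo_line([*AX,500],150)
E
python3 - <<'E'
from h import *
turn(np.radians(-56.5),np.radians(61))
arm.move_to([700,190,520],q(down(np.pi/2)))
snap('wrist','c2.png')
# look at the objects
arm.move_to([540,-250,420],q(down(np.pi/2)))
im,m=snap('wrist','o1.png')
for l,z in (('rattle',10),('rattle_eye',7),('brush',10),('brush_eye',7)):
    print(l,[(np.round(r['xy']).tolist(),round(r['confidence'],2),np.round(onz(m,r['xy'],z)[:2]).tolist()) for r in spotter.landmark_of(l,'wrist')[:2]])
print(telemetry.current_t())
E
```

```text
tool y az 4.079963010934018 gap 0.16978045811134904 [ 5.63245943 -3.07275156 -0.65974723] [-0.39129789 -0.52780589  0.09999791]
rattle [([197.0, 79.0], 0.93, [426.0, -327.0])]
rattle_eye [([208.0, 130.0], 0.74, [490.0, -318.0]), ([289.0, 154.0], 0.41, [523.0, -206.0])]
brush [([296.0, 112.0], 0.69, [467.0, -198.0]), ([197.0, 81.0], 0.27, [428.0, -327.0])]
brush_eye [([288.0, 156.0], 0.79, [525.0, -207.0])]
19.3083
```

```bash
python3 -c "
import cv2,numpy as np
a=cv2.imread('pics/c2.png')[:260];b=cv2.imread('pics/o1.png')[:260]
cv2.imwrite('pics/co.png',np.vstack([a,b]))"
```

```text
(no output)
```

View pics/co.png

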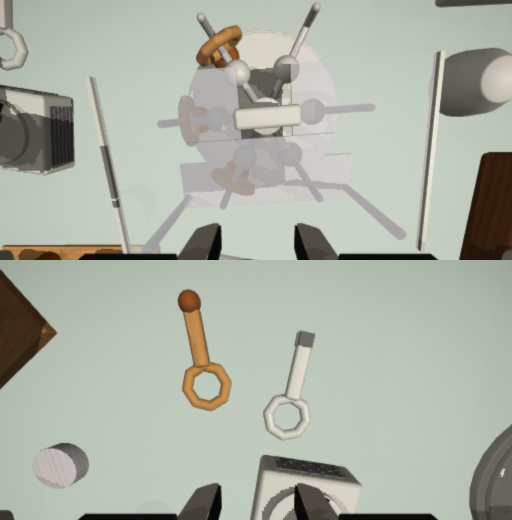

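After the turn the free hook's tip is at (316,8), azimuth about 155°, with its bar level. Bottom: rattle ring at (207,125) and brush ring at (287,157), as measured. I'll pick the brush first.

```bash
sed -i 's/+3\*zo/+15*zo/' h.py
cat >> h.py <<'E'
def hp(phi,r,z,az=155): 
    p,Rm=hangpose(np.radians(az),np.radians(phi),r,z); return list(p),q(Rm)
def inner(phi,r=87,z=183):  # eye position for inner tube centre at r,z
    f=np.radians(phi); return r+27*np.cos(f), z-27*np.sin(f)
def pick(eye,yaw):
    u=np.array([np.cos(yaw),np.sin(yaw)]); o=np.array(eye)-62*u; Q=q(down(yaw+np.pi/2))
    claw.grip(0.6); arm.move_to([*o,300],Q); print('f',arm.servo_line([*o,189],120,max_force=8))
    claw.grip(0.0); print('gap mm',93*telemetry.current_finger_gap(),'F',telemetry.current_grasp_force())
    arm.servo_line([*o,420],200)
E
python3 - <<'E'
from h import *
for ph,r,z in ((30,180,260),(30,108,250),(30,108,170),(45,*inner(45)),(60,*inner(60)),(55,*inner(55)),(60,*inner(60,87,186))):
    j=arm.inverse_kinematics(*hp(ph,r,z)); print(ph,round(r),round(z),None if j is None else np.round(j,2))
pick((524,-207),np.radians(-13.5))
arm.move_to(*hp(30,180,260)); arm.servo_line(hp(30,125,255)[0],120)
im,m=snap('wrist','h1.png'); print(proj(m,[*(AX+107*np.array([np.cos(np.radians(155)),np.sin(np.radians(155))])),205]))
snap('side','h1s.png')
a=cv2.imread('pics/h1.png'); b=cv2.imread('pics/h1s.png')[60:280,190:400]
cv2.imwrite('pics/h1m.png',np.hstack([cv2.resize(a,(400,300)),cv2.resize(b,(286,300))]))
print(telemetry.current_t())
E
```

```text
30 180 260 [ 0.88 -0.27  1.95 -0.52  1.35 -0.17]
30 108 250 [ 0.73 -0.21  1.92 -0.5   1.25 -0.29]
30 108 170 [ 0.73 -0.13  2.   -0.54  1.11 -0.2 ]
45 106 164 [ 0.86 -0.06  2.09 -0.89  1.06  0.17]
60 100 160 [ 0.95  0.13  2.11 -1.24  1.12  0.54]
55 102 161 [ 0.93  0.05  2.11 -1.13  1.09  0.42]
60 100 163 [ 0.95  0.12  2.12 -1.23  1.13  0.54]
f False
gap mm 19.63434971670904 F 29.906449913978577
[258.24165722 268.26481097]
25.95
```

View pics/h1m.png

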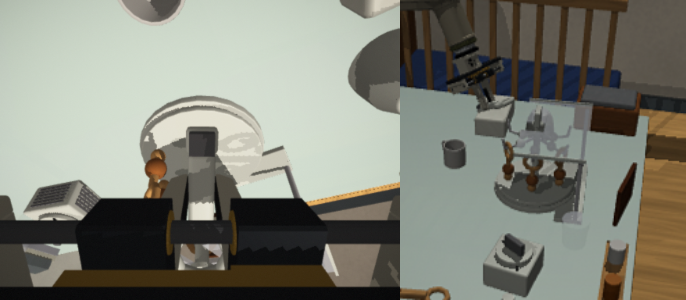

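The brush is in the grip (19.6 mm gap), and its handle end shows at (200,140) in the wrist half, centred. I'll move over the tip and lower.

```bash
cat >> h.py <<'E'
def hang():
    arm.servo_line(hp(30,108,252)[0],80)
    print('down',arm.servo_line(hp(30,108,172)[0],60,max_force=5),np.round(telemetry.current_ee_pos()-np.array(hp(30,108,172)[0]),1),np.round(telemetry.current_ft_force(),1))
E
python3 - <<'E'
from h import *
hang()
im,m=snap('wrist','h2.png')
snap('scene','h2c.png'); snap('side','h2s.png')
a=cv2.imread('pics/h2c.png')[150:300,230:400]; b=cv2.imread('pics/h2s.png')[90:240,220:390]
cv2.imwrite('pics/h2m.png',cv2.resize(np.hstack([a,b]),(800,353),interpolation=cv2.INTER_CUBIC))
print(telemetry.current_t())
E
```

```text
down False [0.1 0.1 0.5] [-0.1 -0.7 -0.8]
27.95
```

View pics/h2m.png

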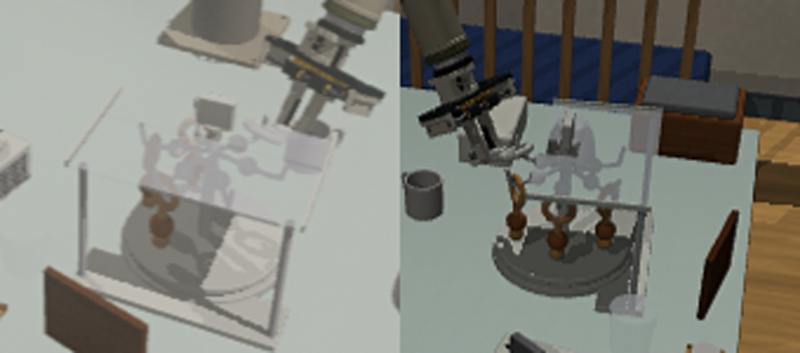

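The ring sits over the tip (side half, (520,150)) without contact. I'll tilt it to 60° and release.

```bash
cat >> h.py <<'E'
def tilt_release():
    for ph in (38,45,53,60):
        p,Q=hp(ph,*inner(ph)); print(ph,arm.servo_line(p,60,Q,max_force=8),np.round(telemetry.current_ft_force(),1))
    claw.grip(0.5); arm.sleep(0.5)
    p,Q=hp(60,*inner(60)); tz=R.from_quat(np.roll(Q,-1)).as_matrix()[:,2]
    arm.servo_line(list(np.array(p)-90*tz+[0,0,20]),120)
E
python3 - <<'E'
from h import *
print([None if arm.inverse_kinematics(list(np.array(hp(60,*inner(60))[0])-d*R.from_quat(np.roll(hp(60,*inner(60))[1],-1)).as_matrix()[:,2]+[0,0,20]),hp(60,*inner(60))[1]) is None else 1 for d in (40,60,90)])
tilt_release()
arm.sleep(1)
snap('wrist','h3.png'); snap('scene','h3c.png'); snap('side','h3s.png')
a=cv2.imread('pics/h3c.png')[150:300,230:400]; b=cv2.imread('pics/h3s.png')[90:240,220:390]; c=cv2.imread('pics/h3.png')
cv2.imwrite('pics/h3m.png',np.vstack([cv2.resize(np.hstack([a,b]),(640,282)),cv2.resize(np.hstack([c,c[:,:0]]),(400,300))[:, :].repeat(1,1) if 0 else np.hstack([cv2.resize(c,(400,300)),np.zeros((300,240,3),np.uint8)])]))
print(telemetry.current_t())
E
```

```text
[1, 1, 1]
38 False [ 0.2  0.8 -0.1]
45 False [-0.  -0.7 -0.5]
53 False [-0.2  0.3 -0.1]
60 False [ 1.   0.4 -0.4]
33.6583
```

View pics/h3m.png

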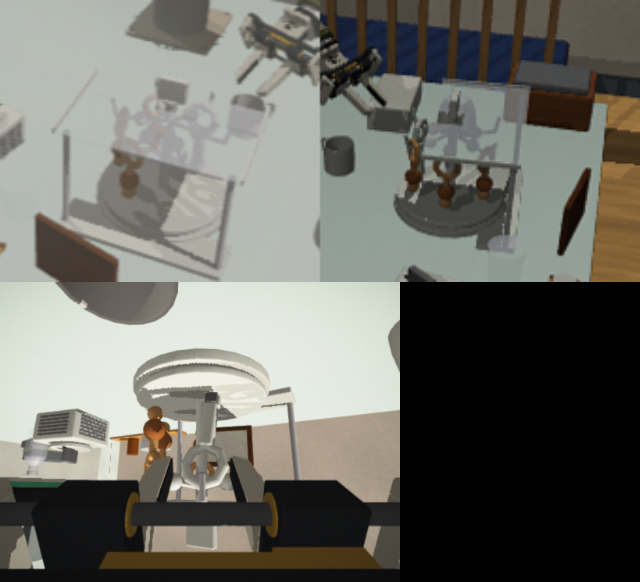

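The wrist view shows the brush hanging from the hook at (205,460), handle down. Next: turn the next free hook to the same place and find the rattle again.

Run:
```python
from h import *
p=telemetry.current_ee_pos(); arm.servo_line([p[0],p[1],p[2]+150],200)
turn(np.radians(4.1),np.radians(61))
arm.move_to([700,190,520],q(down(np.pi/2)))
snap('wrist','c3.png')
arm.move_to([540,-250,420],q(down(np.pi/2)))
im,m=snap('wrist','o2.png')
for l,z in (('rattle',10),('rattle_eye',7),('brush',10)):
    print(l,[(np.round(r['xy']).tolist(),round(r['confidence'],2),np.round(onz(m,r['xy'],z)[:2]).tolist()) for r in spotter.landmark_of(l,'wrist')[:2]])
print(telemetry.current_t())
a=cv2.imread('pics/c3.png')[:260];b=cv2.imread('pics/o2.png')[:260]
cv2.imwrite('pics/co2.png',np.vstack([a,b]))
```

```text
tool y az 64.68132929671695 gap 0.17221914471734018 [-3.66643135 -1.71846297  2.36255561] [-0.28870555  0.95744008  0.05514496]
rattle [([174.0, 91.0], 0.96, [441.0, -358.0])]
rattle_eye [([180.0, 141.0], 0.59, [505.0, -357.0])]
brush [([313.0, 276.0], 0.46, [715.0, -163.0])]
42.8833
```

View pics/co2.png

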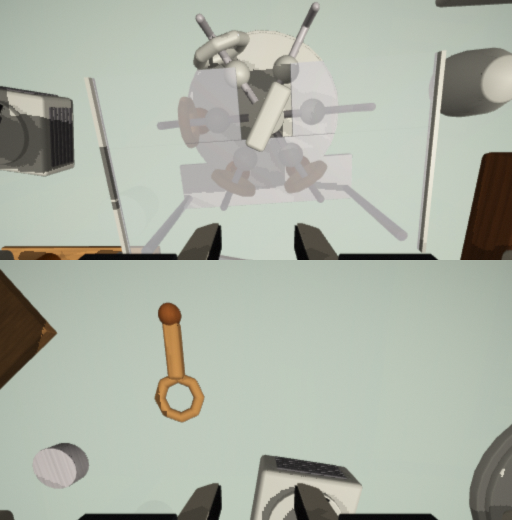

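The brush hangs at (222,47) and the free hook's tip is at (316,8) again. The rattle was knocked aside: its ring is now at (180,138) and its bead at (169,54) in the lower picture. I'll pick it there.

Run:
```python
from h import *
m=vision.camera_model('wrist')
e=onz(m,(180,138),7)[:2]; b=onz(m,(169,54),14)[:2]; d=e-b; yaw=np.arctan2(d[1],d[0]); print(e,b,np.degrees(yaw),np.linalg.norm(d))
pick(e,yaw)
arm.move_to(*hp(30,180,260)); arm.servo_line(hp(30,125,255)[0],120)
hang()
snap('scene','h4c.png'); snap('side','h4s.png')
a=cv2.imread('pics/h4c.png')[150:300,230:400]; b=cv2.imread('pics/h4s.png')[90:240,220:390]
cv2.imwrite('pics/h4m.png',cv2.resize(np.hstack([a,b]),(800,353),interpolation=cv2.INTER_CUBIC))
print(telemetry.current_t())
```

```text
[ 500.47019348 -355.9210715 ] [ 396.78871573 -360.03451169] 2.271950864327769 103.76304360380716
f False
gap mm 19.786692270569795 F 29.970257878303528
down False [0.1 0.1 0.5] [ 0.8 -0.7 -0.2]
52.0417
```

View pics/h4m.png

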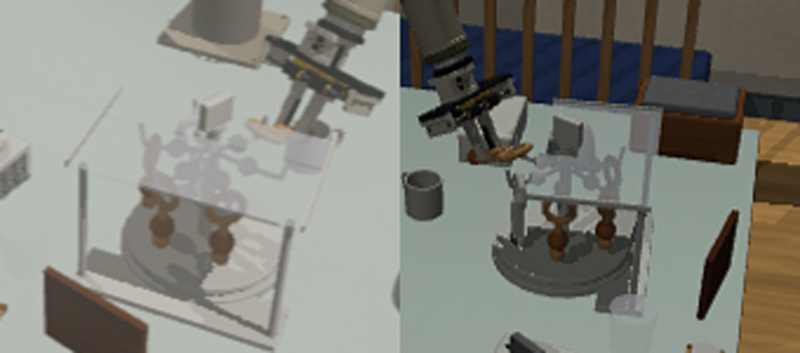

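The rattle's ring is over the tip (side half, (515,152)), as with the brush. I'll tilt and release it, then check and plan the wheel.

Run:
```python
from h import *
tilt_release(); arm.sleep(0.8)
snap('wrist','h5.png')
p=telemetry.current_ee_pos(); arm.servo_line([p[0],p[1],p[2]+150],200)
arm.move_to([725,-190,400],q(down(np.pi/2)))
im,m=snap('wrist','f2.png')
print('tg',[(np.round(r['xy']).tolist(),round(r['confidence'],2),np.round(onz(m,r['xy'],112)[:2]).tolist()) for r in spotter.landmark_of('timer_grip','wrist')[:2]])
print('pointer',onz(m,(283,75),88),'mark',onz(m,(209,131),75),'bar ends',onz(m,(274,84),123),onz(m,(246,139),123), 'box',[onz(m,x,75)[:2].round(1) for x in ((207,43),(329,64),(306,174),(195,158))])
C=[651,-188]
for yw in range(-360,361,30):
    j=arm.inverse_kinematics([*C,279],q(down(np.radians(yw)))); print(yw,None if j is None else round(j[5],2),end='; ')
print(telemetry.current_t())
cv2.imwrite('pics/f2m.png',np.vstack([cv2.resize(cv2.imread('pics/h5.png'),(400,300)),cv2.resize(cv2.imread('pics/f2.png')[20:200,160:360],(400,300))[:,:]]))
```

```text
38 False [-0.1 -0.1 -0.2]
45 False [-0.6 -1.4 -0.4]
53 False [ 0.2 -0.1  0.4]
60 False [-0.3  0.7 -0.7]
tg [([260.0, 111.0], 0.6, [649.0, -186.0])]
pointer [ 616.09471157 -164.56383328   88.        ] mark [ 669.59249939 -240.07159767   75.        ] bar ends [ 627.23389111 -174.98886818  123.        ] [ 673.41569747 -199.2608722   123.        ] box [array([ 585.7, -238.2]), array([ 604.4, -118.1]), array([ 715.8, -135.5]), array([ 698.2, -256.5])]
-360 -0.36; -330 -0.88; -300 -1.4; -270 -1.93; -240 -2.45; -210 None; -180 None; -150 2.26; -120 1.74; -90 1.21; -60 0.69; -30 0.17; 0 -0.36; 30 -0.88; 60 -1.4; 90 -1.93; 120 -2.45; 150 None; 180 None; 210 2.26; 240 1.74; 270 1.21; 300 0.69; 330 0.17; 360 -0.36; 60.5167
```

View pics/f2m.png

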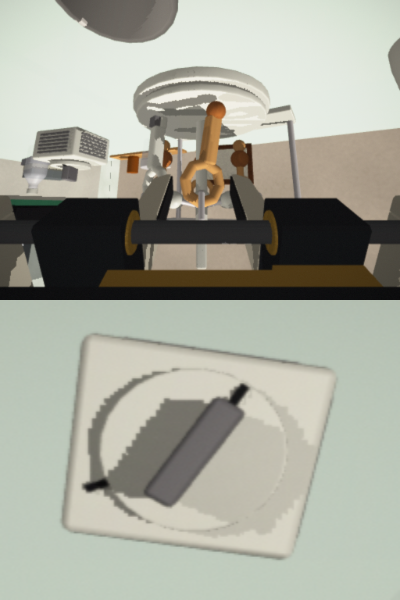

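The rattle hangs too (ring (205,185), handle down, in the upside-down view). The pointer is at (240,393) and the mark at (95,485): pointer azimuth about 150°, mark about -69°, so I'll wind 219° clockwise in one grip.

Run:
```python
from h import *
C=[650.7,-187.0]
claw.grip(0.5); arm.move_to([*C,330],q(down(np.radians(60)))); arm.servo_line([*C,279],100); claw.grip(0.0)
j=np.array(telemetry.current_q()); print(np.round(j,2),93*telemetry.current_finger_gap())
n=22
for i in range(n):
    k=j.copy(); k[5]+=np.radians(219.3)*(i+1)/n; arm.movej(k.tolist())
arm.sleep(.2)
y=R.from_quat(np.roll(telemetry.current_tcp_rot(),-1)).as_matrix()[:,1]
print('yaw',np.degrees(np.arctan2(y[1],y[0])),telemetry.current_ft_torque())
claw.grip(0.5); arm.servo_line([*C,380],150)
arm.move_to([725,-190,400],q(down(np.pi/2)))
im,m=snap('wrist','f3.png')
arm.move_to([700,190,520],q(down(np.pi/2))); snap('wrist','c4.png')
arm.move_to([560,0,480],q(down(0))); snap('side','e.png')
print(telemetry.current_t())
cv2.imwrite('pics/f3m.png',np.vstack([cv2.resize(cv2.imread('pics/f3.png')[20:200,160:360],(400,300)),np.hstack([cv2.resize(cv2.imread('pics/c4.png')[:200,150:417],(400,300))])]))
cv2.imwrite('pics/f3m.png',np.hstack([cv2.imread('pics/f3m.png'),cv2.resize(cv2.imread('pics/e.png')[100:250,200:350],(400,600))]))
```

```text
[-0.36  0.42  1.38 -0.    1.34 -1.4 ] 16.189056976192024
yaw -159.00753321883724 [ 1.06149425  1.27371906 -0.0620122 ]
77.0667
```

View pics/f3m.png

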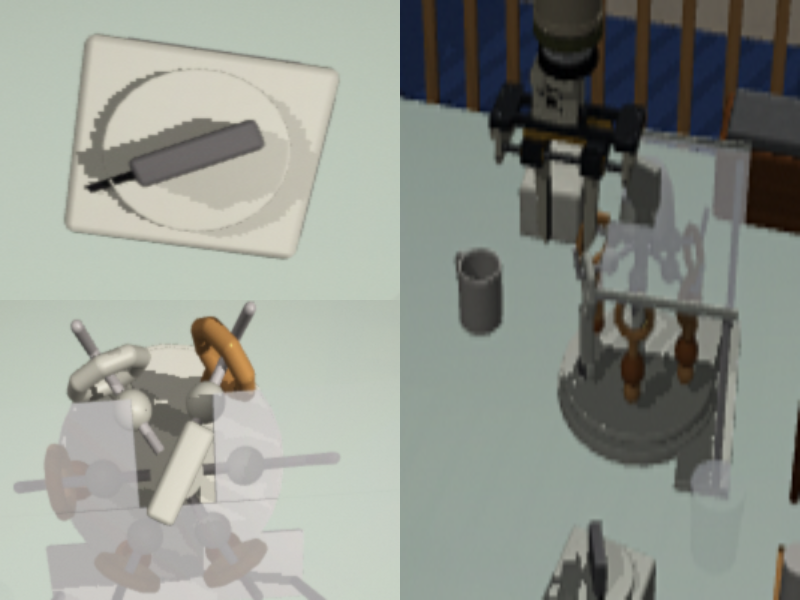

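The pointer at (115,178) lines up with the mark at (95,187). Both rings hang on their hooks at (110,370) and (225,355) with the handles down, and the gripper is clear.

```bash
python3 -c "
from h import *
arm.sleep(0.5); print(arm.sign_off())"
```

```text
the job is handed in; nothing more can be done
None
```

The brush and the rattle (the only two things on the shelf; there was no teether) each hang on a free hook of their own, the timer pointer stands at the mark, and the job is handed in; the hand-in gave no verdict.

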